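Find where the router sled binds and mark it

TASK

The router sled binds somewhere along its groove. Holding it by its blue grip, slide it gently towards the red marker and on, letting the sled itself push the marker ahead, until you clearly feel it bind, and do not force it through. Then back the sled off about 20 mm so that the marker stays behind at the tight spot, and let go; keep your hand off the marker and leave the screwdriver, the glue bottle and the offcut alone.

Things in the scene. Friction and masses are not known exactly. Their poses are not given: they have to be found in the camera images.
- board: fixed plywood jig board 300 x 540 x 18 mm flat on the bench. Origin on the bench under the groove's middle; y runs along the groove, +y being the way from the sled to the marker; x across it, away from the robot. Spans x -110..190, y -270..270 mm. Two pine guide rails, 40 mm wide, 480 long, tops 58 mm above the bench, centred at x = -75 and +75 mm.
- groove (a point): middle of the dark groove (20 mm wide, along the board's y), on the board's top, 18 mm above the bench. Out of sight in it is one swollen tight spot, elsewhere every time: the sled meets it with its origin at y between -40 and +60 mm from here, at least 25 mm of travel after it has met the marker. Frame parallel to the board's.
- sled: plywood plate 104 (x) x 90 (y) x 14 mm between the rails, moving only along the board's y; axes parallel to the board's. Origin: centre of its underside, 19 mm above the bench, over the groove's centre line. Starts with its origin at y = -135 to -100 mm from the groove's middle (-140 is its end of travel; +130 the other end). Running free it drags with 1 to 2 N.
- grip (a point): centre of the sled's upright blue-painted wooden grip, straight above the sled's origin, 63 mm above the bench. 44 mm (x) by 26 mm (y), from the plate's top (33 mm above the bench) up to 93 mm: pinch its 26 mm width, fingers closing along y. At the tight spot the push needed climbs 2.5 N per mm: from 4 N above the free drag it is a clear bind (6 to 10 N is good), above 18 N damage; let go there it springs back.
- pusher (a point): middle of the front (+y) face of the steel arm that reaches from the sled over the near (-x) rail, 62 to 72 mm above the bench; the face lies 45 mm ahead (+y) of the sled's origin and 78 mm to its -x side. It pushes the marker.
- marker: small red plastic pointer, 30 (x) x 12 (y) x 24 mm high, sliding along y on top of the near rail, 78 mm to the -x side of the groove; origin: centre of its underside, 58.5 mm above the bench; axes parallel to the board's. Slides with 0.5 N, stays where it is left. Touches the pusher when its origin is 6 mm ahead of that face; starts 15 to 70 mm clear. Only the sled may push it.
- driver: bystander: screwdriver with a yellow handle, 200 mm long, lying on the bench; origin under its middle.
- glue: bystander: white bottle with orange cap, 60 mm across, 150 mm tall, standing on the bench; origin under its middle.
- offcut: bystander: brown wood offcut 45 x 130 x 22 mm, lying on the far (+x) margin of the board; origin at the centre of its underside.

How it is judged:
By the outcome, as a careful person would: the job done as asked, in the order asked, and still so for the second after the job is handed in, with the robot touching nothing.
It also fails if it takes over 58 s, if anything falls off the work surface, if the arm or the gripper's body presses on something with over 40 N, if the wrist force passes 120 N, or if a joint passes its speed limit or range.

ROBOT

A 6-joint arm with a two-finger parallel gripper is mounted at the origin on the work surface. World frame = base frame: x ahead of the robot, y to its left, z up, the work surface at z = 0. Lengths are in m, angles in degrees, forces in N, time in s.
With the tool pointing down it reaches from about 0.3 to 0.75 m from the base axis. Payload 8.5 kg.
Tool frame: the origin (TCP) lies midway between the tips of the shut fingers; the grasp point (between the pads) lies 19 mm behind it; z points along the fingers, y is the direction in which the jaws open and shut (so a half turn about z gives the same grasp; the last joint's range is limited). The gripper opens to 85 mm and grips with 20 to 120 N. Pads are 22 mm wide; open, the fingers measure 114 mm over their backs; the gripper's body (76 mm by 85 mm) begins 54 mm behind the grasp point. The pads swing forward as they close: fully open they stand 13 mm farther back than shut.
Start: joints at [57.393, 21.807, 74.336, -0, 83.858, -12.336], TCP at [0.191, 0.516, 0.231] pointing down, gripper open.
Joint ranges: [-178.18, 178.18], [-50.72, 133.34], [12.68, 142.11], [-81.47, 261.47], [9.98, 163.14], [-165.26, 165.26]. Speed limits (degrees/s): [136.94, 136.94, 180, 180, 180, 180].

INTERFACE

Orientations are given as a 3x3 rotation matrix whose columns are the frame's x, y, z axes.
In Python, from rig import env gives the robot as it stands.
- The arm moves only by the shell command python3 -m inch 'ROWS' [FORCE]. ROWS is text: rows parted by semicolons, each of 5 numbers parted by spaces: the finger opening in mm, from 0 to 85.4, then the shift along the tool's x, y, z in mm, then the turn about the tool's z in degrees. In form: jaw dx dy dz turn; .... A call has 1 to 10 rows; each row is the pose to reach, as a shift and turn from the pose commanded when the call began, along the tool's axes at that moment; what a row does not reach only later rows make up. A row lasts 1/8 s, in which the tool goes at most 62.5 mm and 10.7 degrees, less where a joint would pass 70% of its speed; a pose out of reach is approached as far as the arm can. A call with a gripper value outside its range is refused whole. The fingers move at their own pace and stop on an object; FORCE is the grip in N (left out, the last holds). Time passes only in rows, so rows that repeat a pose let the fingers close. It gives the time, the measured TCP pose, the force and the opening at its end, in the units of the state.
- env.observe(): the state, without advancing time (a new reading comes with each control period).
- env.get_image(name): name is "scene" or "top" or "wrist"; returns a dict with "color" (480x640x3 uint8, blue, green, red), "range_z" (480x640 float32, m along the optical axis (not along the pixel's ray), 0 where there is no reading), "fov_y" (degrees; the focal length in pixels is half the picture's height over the tangent of half this angle, whatever the lens; pixels are square), "cx", "cy" (the principal point, pixels), "R" (3x3) and "t" (3): a world point X has camera coordinates R X + t. Camera axes: x right, y down, z forward; pixel columns grow to the right and rows downward; lengths in m; the calibration is good to about 2 mm. A picture is of the moment at which its call begins.
- env.close_job(): hands the job in, once; it reports no verdict.
The state is a dict: "time_s": time; "q": joint angles; "qvel": joint speeds; "joint_efforts": joint torques, N m; "position": TCP position; "tool_rot": TCP orientation; "ft_force": force on the tool from outside, world axes, zero at the start; "wrist_torque": the same for the moment, N m; "grip_width": finger opening in m.
Only numpy, scipy, OpenCV 4.12 (cv2) and the standard library are available. Lean on these libraries where they do the work, as an engineer would, in place of code of your own. Each camera call takes 0.05 s, during which the arm holds its last target.

## Working session

There is one attempt and no reset: what is moved stays moved. The work goes in short steps, Python scripts to look and compute and a shell command to move; the robot and the scene stay as the last step left them, time stands still between calls to the robot, and variables do not carry over. Pictures are saved under pics/ and viewed, and the job is handed in when it is done.

```bash
mkdir -p pics; ls; python3 - <<'E'
from rig import env
import cv2
s=env.observe();print(s)
for n in("scene","top","wrist"):
    d=env.get_image(n);cv2.imwrite(f"pics/{n}0.png",d["color"])
E
```

```text
pics
{'time_s': 0.0, 'q': array([ 5.73920810e+01,  2.18400334e+01,  7.43850683e+01, -2.40365766e-04,
        8.38592346e+01, -1.23355603e+01]), 'qvel': array([-0.12616041,  0.05043409,  0.02226191,  0.00105188,  0.00423461,
        0.02287288]), 'joint_efforts': array([ 9.14762836e-05, -4.48471212e+01, -2.31273776e+01, -2.44135645e-04,
        4.87170400e-03, -1.02946984e-05]), 'position': array([0.19040057, 0.51567036, 0.2307189 ]), 'tool_rot': array([[-9.38056232e-01,  3.46482153e-01, -7.89699484e-04],
       [ 3.46482914e-01,  9.38055461e-01, -1.24218295e-03],
       [ 3.10387690e-04, -1.43885484e-03, -9.99998917e-01]]), 'ft_force': array([ 0.17258773, -0.16873164,  0.37976261]), 'wrist_torque': array([-0.016813  , -0.02340503, -0.03465196]), 'grip_width': 0.08547209792251152}
```

View pics/scene0.png

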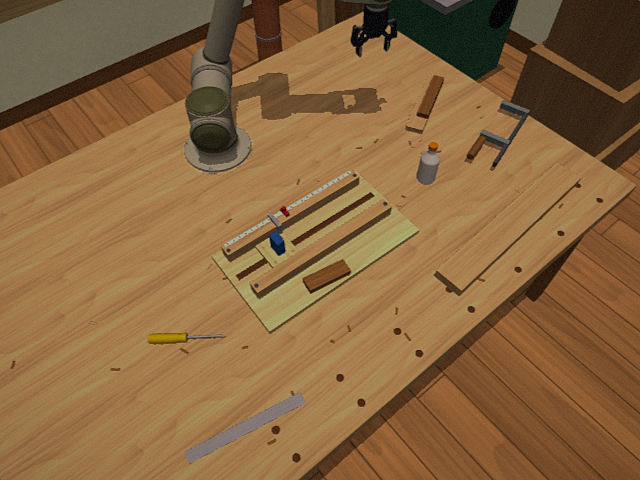

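View pics/top0.png

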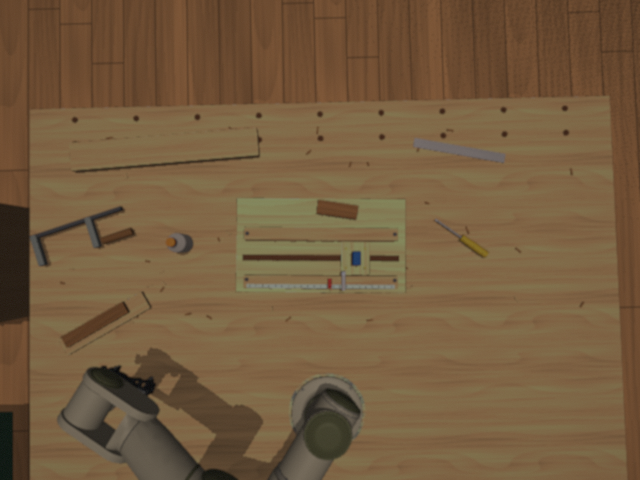

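The top view shows the blue grip at about (356,258), the red marker at (330,283) and the groove running left along world +y. The bottle is at (178,243). Next I'll measure these.

```bash
cat > h.py <<'E'
import numpy as np,cv2
from rig import env
def cloud(d):
    f=240/np.tan(np.radians(d["fov_y"]/2)); v,u=np.mgrid[:480,:640]; z=d["range_z"].astype(float)
    P=np.stack([(u-d["cx"])/f*z,(v-d["cy"])/f*z,z],-1)
    return (P-d["t"])@d["R"]
def mask(d,c):
    h=cv2.cvtColor(d["color"],cv2.COLOR_BGR2HSV);H,S,V=h[...,0],h[...,1],h[...,2]
    if c=="blue": return (H>100)&(H<130)&(S>130)&(V>40)
    if c=="red": return ((H<6)|(H>174))&(S>170)&(V>90)
E
python3 - <<'E'
from h import *
for n in("top","scene"):
    d=env.get_image(n);P=cloud(d);ok=d["range_z"]>0
    print(n,"fov",d["fov_y"])
    reg=(P[...,0]>.2)&(P[...,0]<.7)&(abs(P[...,1])<.5)
    for c in("blue","red"):
        m=mask(d,c)&ok&reg&(P[...,2]>.045);Q=P[m]
        if len(Q): print(c,len(Q),Q.min(0).round(4),Q.max(0).round(4),"top",Q[Q[:,2]>Q[:,2].max()-.006].mean(0).round(4))
    # rails: height 58mm
    m=ok&reg&(P[...,2]>.05)&(P[...,2]<.064)&(abs(P[...,1])<.4); 
    k,l,st,ce=cv2.connectedComponentsWithStats(m.astype(np.uint8))
    for i in range(1,k):
        if st[i,4]>150:
            Q=P[l==i][:,:2];r=cv2.minAreaRect(Q.astype(np.float32)*1000);print("rail",st[i,4],r,Q.mean(0))
    m=ok&reg&(P[...,2]>.012)&(P[...,2]<.1)&(abs(P[...,1])<.4)
    k,l,st,ce=cv2.connectedComponentsWithStats(m.astype(np.uint8));i=1+st[1:,4].argmax()
    print("board",cv2.minAreaRect(P[l==i][:,:2].astype(np.float32)*1000))
E
```

```text
top fov 52.965952156087205
blue 77 [ 0.4718 -0.1108  0.085 ] [ 0.5027 -0.0916  0.0997] top [ 0.4887 -0.1002  0.0958]
red 11 [ 0.4029 -0.0212  0.0641] [ 0.4216 -0.0175  0.0872] top [ 0.4102 -0.0191  0.0866]
rail 1899 ((567.2158203125, 4.6388702392578125), (478.4245910644531, 40.061214447021484), 88.2353286743164) [0.56706771 0.00614246]
rail 1184 ((420.4004821777344, 98.29664611816406), (302.0794372558594, 37.81834030151367), 88.663330078125) [0.42076198 0.10096417]
rail 665 ((412.6781311035156, -147.24716186523438), (165.57037353515625, 40.483245849609375), 88.38121795654297) [ 0.41244343 -0.14828207]
board ((532.5911865234375, 7.137939453125), (538.7241821289062, 300.6853332519531), 88.22509765625)
scene fov 50.5238573195009
blue 209 [ 0.4669 -0.1171  0.0455] [ 0.5116 -0.091   0.0992] top [ 0.4892 -0.105   0.095 ]
red 31 [ 0.3996 -0.0246  0.0551] [ 0.4265 -0.0064  0.0851] top [ 0.4088 -0.0184  0.0832]
rail 1064 ((419.2350769042969, 99.13623046875), (299.3368225097656, 47.909297943115234), 88.57957458496094) [0.42186079 0.09707611]
rail 2132 ((566.1695556640625, 3.8377838134765625), (481.0820617675781, 45.978782653808594), 88.29412841796875) [ 0.56770714 -0.01058537]
rail 751 ((416.9747619628906, -144.05264282226562), (176.19943237304688, 58.11711883544922), 85.57655334472656) [ 0.41470308 -0.14851316]
board ((532.505615234375, 5.795440673828125), (543.1691284179688, 304.0284423828125), 87.99840545654297)
```

```bash
python3 -m inch '85 -50 -48 0 0; 85 -100 -96 0 -5; 85 -150 -145 0 -10; 85 -200 -193 0 -15; 85 -250 -241 0 -18.5; 85 -300 -290 0 -18.5; 85 -350 -338 0 -18.5; 85 -400 -386 0 -18.5; 85 -450 -434 0 -18.5; 85 -494 -476 0 -18.5' 40
```

```text
time_s: 1.5
position: [0.4629, -0.049, 0.2314]
tool_rot: [[-1.0, 0.031, 0.0], [0.031, 1.0, 0.0], [-0.0, 0.0, -1.0]]
ft_force: [0.9, 0.4, 0.2]
grip_width: 0.0851
```

```bash
python3 -m inch '85 0 0 30 0; 85 0 0 30 0;85 0 0 30 0'; python3 - <<'E'
from h import *
s=env.observe();print(s["position"],s["tool_rot"],s["ft_force"],s["q"])
for n in("wrist","top","scene"):
    d=env.get_image(n);cv2.imwrite(f"pics/{n}1.png",d["color"]);P=cloud(d)
    for c in("blue","red"):
        Q=P[mask(d,c)&(P[...,2]>.045)&(d["range_z"]>0)&(P[...,0]>.3)&(P[...,0]<.6)]
        if len(Q): print(n,c,len(Q),Q.min(0).round(4),Q.max(0).round(4),np.median(Q,0).round(4))
E
```

```text
time_s: 1.88
position: [0.4625, -0.0465, 0.2022]
tool_rot: [[-1.0, 0.03, 0.001], [0.03, 1.0, -0.0], [-0.001, -0.0, -1.0]]
ft_force: [-0.1, 0.6, -0.2]
grip_width: 0.085
[ 0.46245012 -0.04645525  0.20223496] [[-9.99548091e-01  3.00472845e-02  8.79628823e-04]
 [ 3.00470228e-02  9.99548438e-01 -3.09196125e-04]
 [-8.88522121e-04 -2.82626170e-04 -9.99999565e-01]] [-0.07078181  0.61671656 -0.15015858] [-2.03807256e+01  1.47678862e+01  9.01291612e+01  9.78293066e-04
  7.50495390e+01 -1.08659143e+02]
wrist blue 2286 [ 0.4642 -0.1127  0.045 ] [ 0.5081 -0.087   0.0947] [ 0.4798 -0.0979  0.092 ]
wrist red 602 [ 0.3891 -0.0224  0.0595] [ 0.4263 -0.0107  0.084 ] [ 0.4095 -0.0168  0.0707]
top blue 12 [ 0.4963 -0.1111  0.089 ] [ 0.5027 -0.0926  0.0966] [ 0.5023 -0.1045  0.093 ]
scene blue 219 [ 0.4667 -0.1178  0.0459] [ 0.5123 -0.0892  0.0992] [ 0.4986 -0.107   0.0887]
scene red 22 [ 0.396  -0.0246  0.055 ] [ 0.4263 -0.0063  0.0864] [ 0.4131 -0.0176  0.0703]
```

View pics/wrist1.png

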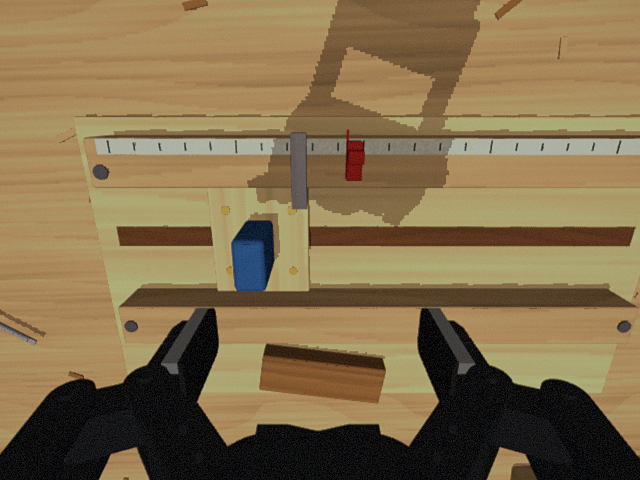

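```bash
python3 - <<'E'
from h import *
d=env.get_image("wrist");P=cloud(d)
m=mask(d,"blue")&(d["range_z"]>0)
Q=P[m&(P[...,2]>.088)];print(cv2.minAreaRect(Q[:,:2].astype(np.float32)*1000),Q.mean(0))
Q=P[mask(d,"red")&(P[...,2]>.079)];print(cv2.minAreaRect(Q[:,:2].astype(np.float32)*1000),Q.mean(0))
E
```

```text
((486.445556640625, -100.0107650756836), (24.916215896606445, 43.69921112060547), 87.86457061767578) [ 0.48495853 -0.09956633  0.09225036]
((397.42901611328125, -29.5583553314209), (46.249412536621094, 13.40114688873291), 51.10939025878906) [ 0.40745717 -0.01695774  0.08470143]
```

Wrist view: grip top at about (252,265), the steel arm at (300,170) and the marker at (354,158), roughly 30 mm clear of the arm. The way down is clear.

```bash
python3 -m inch '85 -13 -26 20 0; 85 -26.5 -53 50 0; 85 -26.5 -53 90 0; 85 -26.5 -53 90 0; 85 -26.5 -53 90 0'; python3 - <<'E'
from h import *
s=env.observe();print(s["position"],s["ft_force"])
d=env.get_image("wrist");cv2.imwrite("pics/w2.png",d["color"])
E
```

```text
time_s: 2.7
position: [0.4878, -0.1006, 0.1129]
tool_rot: [[-1.0, 0.03, 0.002], [0.03, 1.0, -0.001], [-0.002, -0.001, -1.0]]
ft_force: [0.2, -0.5, 0.9]
grip_width: 0.085
[ 0.4878495  -0.10061156  0.11291318] [ 0.15786605 -0.48590622  0.88688448]
```

View pics/w2.png

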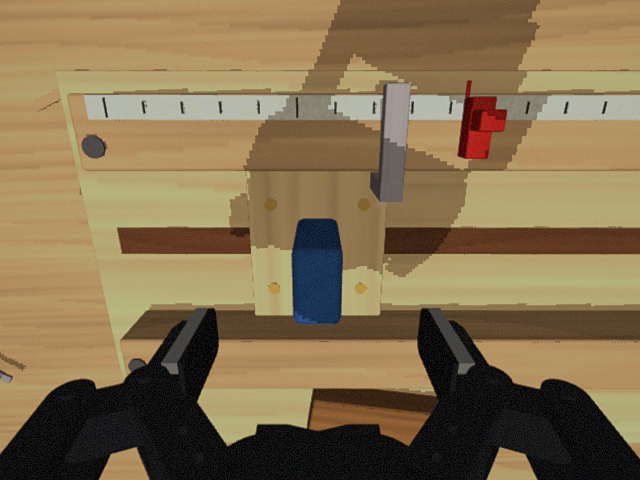

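The grip at (318,270) is centred between the jaws. I'll descend 62 mm and close gently.

```bash
python3 -m inch '85 0 0 25 0; 85 0 0 50 0; 85 0 0 62 0; 85 0 0 62 0; 60 0 0 62 0; 45 0 0 62 0; 38 0 0 62 0; 34 0 0 62 0' 35; python3 -m inch '20 0 0 0 0; 20 0 0 0 0; 20 0 0 0 0; 20 0 0 0 0; 20 0 0 0 0; 20 0 0 0 0'  35
```

```text
time_s: 3.75
position: [0.4872, -0.1007, 0.0495]
tool_rot: [[-1.0, 0.031, 0.0], [0.031, 1.0, -0.0], [-0.0, -0.0, -1.0]]
ft_force: [0.4, 0.0, -1.2]
grip_width: 0.034
time_s: 4.5
position: [0.4872, -0.1007, 0.0495]
tool_rot: [[-1.0, 0.031, 0.0], [0.031, 1.0, -0.0], [-0.0, -0.0, -1.0]]
ft_force: [-1.5, -1.1, 5.0]
grip_width: 0.0257
```

```bash
python3 -m inch '20 0 1 0 0; 20 0 3 0 0; 20 0 6 0 0; 20 0 9 0 0; 20 0 12 0 0; 20 0 15 0 0; 20 0 18 0 0; 20 0 21 0 0; 20 0 23 0 0; 20 0 24 0 0'; python3 -m inch '20 0 2 0 0; 20 0 4 0 0; 20 0 6 0 0; 20 0 8 0 0; 20 0 10 0 0; 20 0 12 0 0; 20 0 14 0 0; 20 0 16 0 0; 20 0 18 0 0; 20 0 20 0 0'; python3 - <<'E'
from h import *
d=env.get_image("wrist");cv2.imwrite("pics/w3.png",d["color"])
for i in range(3):print(env.observe()["ft_force"],env.observe()["wrist_torque"],env.get_image("wrist")["cx"])
E
```

```text
time_s: 5.75
position: [0.4879, -0.0768, 0.0495]
tool_rot: [[-1.0, 0.031, 0.0], [0.031, 1.0, -0.0], [-0.0, -0.0, -1.0]]
ft_force: [-1.5, -1.6, 5.2]
grip_width: 0.0254
time_s: 7.0
position: [0.4886, -0.0569, 0.0495]
tool_rot: [[-1.0, 0.031, 0.0], [0.031, 1.0, -0.001], [-0.0, -0.001, -1.0]]
ft_force: [-1.9, -2.3, 5.8]
grip_width: 0.0257
[-2.3478643  -1.18854252  5.45820136] [-0.09196278  0.32155304 -0.01560251] 317.6225974600481
[-1.90175    -0.46020224  4.88710521] [ 0.03585887  0.2605509  -0.00634026] 317.6225974600481
[-0.90125312  0.19414651  5.39988471] [ 0.008465    0.20170002 -0.00878472] 317.6225974600481
```

View pics/w3.png

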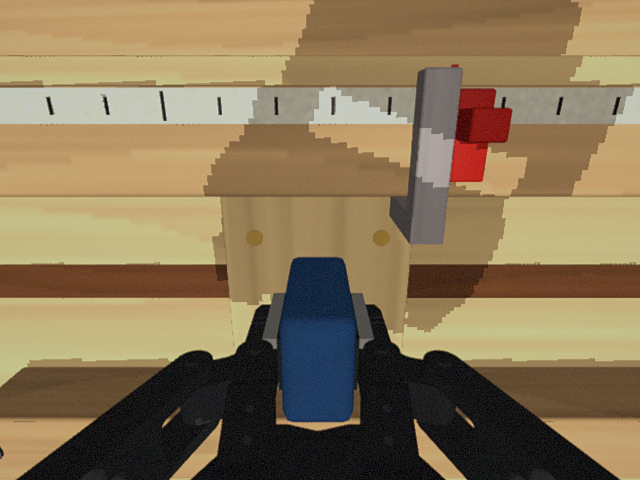

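The marker (480,150) is now against the steel arm (435,150). Free push is about 2 N in −y. From here I'll probe in short steps.

```bash
python3 -m inch '20 0 1.5 0 0; 20 0 3 0 0; 20 0 4.5 0 0; 20 0 6 0 0; 20 0 7.5 0 0; 20 0 9 0 0;20 0 10.5 0 0; 20 0 12 0 0'; for i in 1 ; do python3 -m inch '20 0 1 0 0; 20 0 2 0 0; 20 0 3 0 0'; done
```

```text
time_s: 8.2
position: [0.4889, -0.0449, 0.0495]
tool_rot: [[-1.0, 0.031, 0.0], [0.031, 1.0, -0.0], [-0.0, -0.0, -1.0]]
ft_force: [-1.2, -1.3, 5.9]
grip_width: 0.0258
time_s: 8.57
position: [0.489, -0.0419, 0.0495]
tool_rot: [[-1.0, 0.031, 0.0], [0.031, 1.0, -0.0], [-0.0, -0.0, -1.0]]
ft_force: [-2.0, -2.1, 5.4]
grip_width: 0.0256
```

```bash
python3 -m inch '20 0 1 0 0; 20 0 2 0 0; 20 0 3 0 0'|grep -E "ft|pos|time"
```

```text
time_s: 8.95
position: [0.4891, -0.0389, 0.0495]
ft_force: [-1.4, -1.1, 5.5]
```

```bash
python3 -m inch '20 0 1 0 0; 20 0 2 0 0; 20 0 3 0 0'|grep -E "ft|pos|time"
```

```text
time_s: 9.32
position: [0.4892, -0.0359, 0.0495]
ft_force: [-2.1, -2.0, 4.2]
```

```bash
python3 -m inch '20 0 1 0 0; 20 0 2 0 0; 20 0 3 0 0'|grep -E "ft|pos"
```

```text
position: [0.4893, -0.0329, 0.0495]
ft_force: [-2.2, -1.4, 4.7]
```

```bash
python3 -m inch '20 0 1 0 0; 20 0 2 0 0; 20 0 3 0 0'|grep -E "ft|pos"
```

```text
position: [0.4894, -0.0299, 0.0495]
ft_force: [-1.8, -1.6, 5.3]
```

```bash
python3 -m inch '20 0 1 0 0; 20 0 2 0 0; 20 0 3 0 0'|grep -E "ft|pos"
```

```text
position: [0.4895, -0.0269, 0.0495]
ft_force: [-1.3, -1.5, 5.2]
```

```bash
python3 -m inch '20 0 1 0 0; 20 0 2 0 0; 20 0 3 0 0'|grep -E "ft|pos"
```

```text
position: [0.4896, -0.0239, 0.0495]
ft_force: [-2.4, -1.2, 5.3]
```

```bash
python3 -m inch '20 0 1 0 0; 20 0 2 0 0; 20 0 3 0 0'|grep -E "ft|pos"
```

```text
position: [0.4897, -0.0209, 0.0495]
ft_force: [-2.4, -1.7, 5.4]
```

```bash
python3 -m inch '20 0 1 0 0; 20 0 2 0 0; 20 0 3 0 0'|grep -E "ft|pos"
```

```text
position: [0.4898, -0.0179, 0.0495]
ft_force: [-1.6, -2.3, 6.3]
```

```bash
python3 -m inch '20 0 1 0 0; 20 0 2 0 0; 20 0 3 0 0'|grep -E "ft|pos"
```

```text
position: [0.4898, -0.0149, 0.0495]
ft_force: [-1.4, -1.9, 4.6]
```

```bash
python3 -m inch '20 0 1 0 0; 20 0 2 0 0; 20 0 3 0 0'|grep -E "ft|pos"
```

```text
position: [0.4899, -0.0119, 0.0495]
ft_force: [-1.3, -1.9, 5.5]
```

```bash
python3 -m inch '20 0 1 0 0; 20 0 2 0 0; 20 0 3 0 0'|grep -E "ft|pos"
```

```text
position: [0.4901, -0.0089, 0.0495]
ft_force: [-2.2, -1.4, 5.3]
```

```bash
python3 -m inch '20 0 1 0 0; 20 0 2 0 0; 20 0 3 0 0'|grep -E "ft|pos"
```

```text
position: [0.4901, -0.0059, 0.0495]
ft_force: [-2.4, -1.8, 5.2]
```

```bash
python3 -m inch '20 0 1 0 0; 20 0 2 0 0; 20 0 3 0 0'|grep -E "ft|pos"
```

```text
position: [0.4902, -0.0029, 0.0495]
ft_force: [-2.3, -1.2, 5.4]
```

```bash
python3 -m inch '20 0 1 0 0; 20 0 2 0 0; 20 0 3 0 0'|grep -E "ft|pos"
```

```text
position: [0.4903, 0.0001, 0.0495]
ft_force: [-1.6, -1.7, 5.5]
```

```bash
python3 -m inch '20 0 1 0 0; 20 0 2 0 0; 20 0 3 0 0'|grep -E "ft|pos"
```

```text
position: [0.4904, 0.0031, 0.0495]
ft_force: [-2.3, -1.4, 5.1]
```

```bash
python3 -m inch '20 0 1 0 0; 20 0 2 0 0; 20 0 3 0 0'|grep -E "ft|pos"
```

```text
position: [0.4905, 0.0056, 0.0495]
ft_force: [-2.5, -5.4, 5.1]
```

The bind is starting: 5.4 N against a free value of about 1.7 N. I'll go 1 mm further, then settle.

```bash
python3 -m inch '20 0 0.5 0 0; 20 0 1 0 0; 20 0 1 0 0'|grep -E "ft|pos|wid"
```

```text
position: [0.4905, 0.0063, 0.0495]
ft_force: [-2.2, -6.6, 4.8]
grip_width: 0.0256
```

```bash
python3 -m inch '20 0 0.5 0 0; 20 0 1 0 0; 20 0 1 0 0'|grep -E "ft|pos|wid"
```

```text
position: [0.4905, 0.0071, 0.0495]
ft_force: [-2.9, -9.0, 5.2]
grip_width: 0.0254
```

A clear bind: about 7 N above free drag. Now I'll back off 20 mm.

```bash
python3 -m inch '20 0 -1 0 0; 20 0 -3 0 0; 20 0 -6 0 0; 20 0 -9 0 0; 20 0 -12 0 0; 20 0 -15 0 0; 20 0 -18 0 0; 20 0 -20 0 0; 20 0 -21 0 0; 20 0 -21 0 0'; python3 - <<'E'
from h import *
d=env.get_image("wrist");cv2.imwrite("pics/w4.png",d["color"])
print(env.observe()["position"],env.observe()["ft_force"])
E
```

```text
time_s: 16.58
position: [0.4899, -0.0127, 0.0495]
tool_rot: [[-1.0, 0.031, 0.0], [0.031, 1.0, 0.0], [-0.0, 0.0, -1.0]]
ft_force: [-1.7, 0.2, 6.0]
grip_width: 0.0252
[ 0.48990548 -0.01270201  0.04951305] [-0.60962326 -0.17917812  5.51252996]
```

View pics/w4.png

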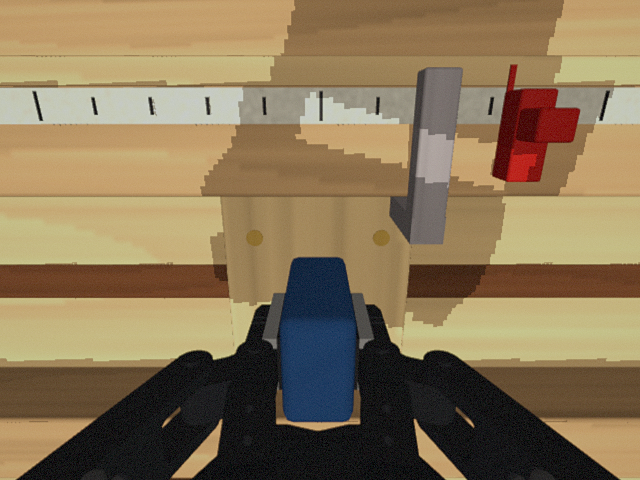

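The marker (525,135) stayed behind, with a clear gap to the arm (435,150). Now I'll release and rise.

```bash
python3 -m inch '30 0 0 0 0; 40 0 0 0 0; 60 0 0 0 0; 85 0 0 0 0; 85 0 0 0 0; 85 0 0 0 0; 85 0 0 0 0'; python3 -m inch '85 0 0 -10 0; 85 0 0 -30 0; 85 0 0 -60 0; 85 0 0 -100 0; 85 0 0 -130 0; 85 0 0 -150 0; 85 0 0 -150 0; 85 0 0 -150 0'; python3 - <<'E'
from h import *
s=env.observe();print(s["position"],s["ft_force"])
for n in("wrist","top"):
    d=env.get_image(n);cv2.imwrite(f"pics/{n}5.png",d["color"])
    P=cloud(d)
    for c,z in(("blue",.088),("red",.055)):
        Q=P[mask(d,c)&(P[...,2]>z)&(d["range_z"]>0)&(P[...,0]>.3)&(P[...,0]<.6)]
        if len(Q): print(n,c,len(Q),Q.min(0).round(4),Q.max(0).round(4))
E
```

```text
time_s: 17.5
position: [0.4899, -0.0127, 0.0493]
tool_rot: [[-1.0, 0.031, -0.0], [0.031, 1.0, -0.0], [0.0, -0.0, -1.0]]
ft_force: [-0.9, 0.6, -0.1]
grip_width: 0.0852
time_s: 18.5
position: [0.4894, -0.0126, 0.1987]
tool_rot: [[-1.0, 0.031, -0.001], [0.031, 1.0, 0.0], [0.001, 0.0, -1.0]]
ft_force: [1.2, 0.4, -0.6]
grip_width: 0.0853
[ 0.48944976 -0.01261714  0.19868589] [ 1.2140269   0.37961117 -0.57310446]
wrist blue 1759 [ 0.4672 -0.0246  0.0881] [5.098e-01 3.000e-04 9.540e-02]
wrist red 689 [0.3918 0.0546 0.0595] [0.4285 0.0664 0.084 ]
```

View pics/wrist5.png

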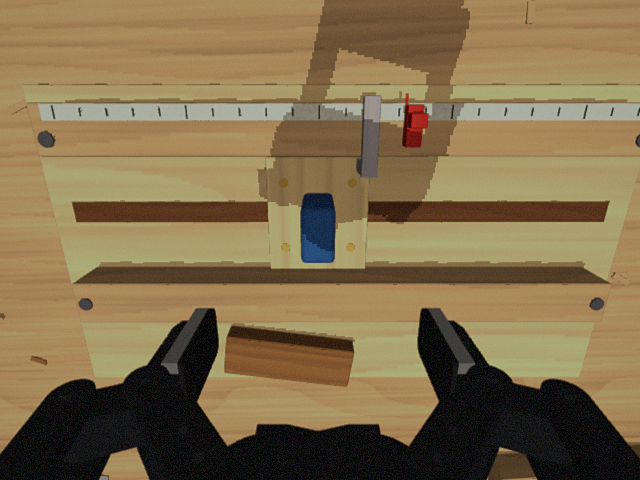

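The gripper is clear. The sled stands free at grip (318,228), and the marker (414,125) is about 20 mm ahead of the arm, where the bind left it.

```bash
python3 - <<'E'
from rig import env
print(env.close_job(),env.observe()["time_s"])
E
```

```text
the job is handed in; nothing more can be done
the job is handed in; nothing more can be done
```

I slid the sled by its blue grip until it bound, backed it off 20 mm, let go and handed the job in at about 18.6 s of the 58 s allowed.

- **Bind:** free push was about 1.7 N. At the tight spot it climbed to 9.0 N, about 7 N above free drag, with the grip at world y of about +7 mm. I stopped there.
- **Marker:** the last wrist picture puts it at y of about 60.5 mm. That matches where the sled's arm should have left it, so it stayed behind at the tight spot with a 20 mm gap.
- **Sled:** it stayed put after release, with the grip at y of about -12 mm, and the gripper is about 150 mm above its grasp height, touching nothing.
- **Bystanders:** I kept the arm clear of the screwdriver, the bottle and the offcut, but did not measure their final positions. Only the offcut shows in the last picture I viewed.
- **Failed check:** the last top-camera check found neither the grip nor the marker, so the final positions rest on the wrist camera alone.
- **Force reading:** while gripping, the vertical reading was about 5 N higher and returned to zero on release. It did not affect the reading along the groove.

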